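# Slide the hook round the bent rail into its catch

## Robot

A 6-joint arm with a two-finger parallel gripper is mounted at the origin on a cart in front of the work surface, level with it; the furniture and walls round the work are solid. World frame = base frame: x ahead of the robot, y to its left, z up, the work surface at z = 0. Lengths are in mm, angles in degrees, forces in N, time in s.
With the tool pointing down it reaches from about 350 to 850 mm from the base axis. Payload 8.1 kg.
Tool frame: the origin (TCP) lies between the finger pads; the fingertips stand 17 mm ahead of it and the grasp point (between the pads) lies 2 mm behind it; z points along the fingers, y is the direction in which the jaws open and shut (so a half turn about z gives the same grasp; the last joint's range is limited). The gripper opens to 85 mm and grips with 20 to 120 N. Pads are 22 mm wide; open, the fingers measure 114 mm over their backs; the gripper's body (76 mm by 85 mm) begins 54 mm behind the grasp point. The pads swing forward as they close: fully open they stand 13 mm farther back than shut.
Start: joints at [67.472, 7.471, 85.268, -0, 87.261, -4.893], TCP at [181.756, 571.813, 222.092] pointing down, gripper open.
Joint ranges: [-169.43, 169.43], [-51.17, 129.36], [1.28, 143.12], [-76.62, 256.62], [0, 156.53], [-152.29, 152.29]. Speed limits (degrees/s): [136.94, 136.94, 159.86, 180, 180, 180].

## Interface

Orientations are given as [roll, pitch, yaw] about the fixed x, y, z axes, in that order (R = Rz(yaw) Ry(pitch) Rx(roll)).
In Python, from bench import r, snapshot, camera_params, spotter gives the robot as it stands. The module is installed in compiled form; this text tells all that it offers.
- The arm moves only by the tool arm_command, never from a script. Its arguments are lists of equal length, an entry for each row: "jaw": the opening, from -1 (shut) to 1 (fully open); "delta_pos": the shift along the tool's x, y, z each as a share of 0.4 m, from -1 to 1, a list of three; "roll": the turn about the tool's z as a share of 45 degrees, from -1 to 1. A call has 1 to 20 rows; each row is the pose to reach, as a shift and turn from the pose measured when the call began, along the tool's axes at that moment; what a row does not reach only later rows make up. A row lasts 1/12 s, in which the tool goes at most 41.7 mm and 7.16 degrees, less where a joint would pass 70% of its speed; a pose out of reach is approached as far as the arm can. A call with a number of a shift or a turn outside -1 to 1 is refused whole. A call with a gripper value outside its range is refused whole. The fingers move at their own pace and stop on an object; "force" is the grip in N (left out, the last holds). Time passes only in rows, so rows that repeat a pose let the fingers close. It gives the time, the measured TCP pose, the force and the opening at its end, in the units of the state.
- r.sense(): the state, without advancing time (a new reading comes with each control period).
- snapshot(name): name is "scene" or "top"; returns the picture (480x640x3 uint8, red, green, blue); there is no depth.
- camera_params(name): a dict with "fx", "fy", "cx", "cy" (pixels), "rvec" (rotation vector, rad) and "tvec" (3), from world to camera coordinates, as OpenCV has them. Camera axes: x right, y down, z forward; pixel columns grow to the right and rows downward; lengths in mm; the calibration is good to about 2 mm. A picture is of the moment at which its call begins. camera_params takes no time and is no camera call.
- r.hand_in(): hands the job in, once; it reports no verdict.
Trained networks look in the newest picture that a camera, given by its name, has taken for a name from the list of things; names that differ only in an ending like _2 or _b are one class to them, and where a whole thing is asked for, a point or a joint stands for the part that bears it (a point fixed in the world has none). Each returns a list of dicts, best first, with "conf" (0 to 1); they miss things now and then, are a little off and sometimes report something else, mostly with a low value. They report only what shows in the picture. A call takes as long as a camera call. They do not tell look-alikes from the thing itself.
- spotter.recognise(camera, target): "centre" ([column, row] in pixels, amid what is visible of it).
- spotter.silhouettes(camera, target): "region" (480x640 bool, what is visible of it) and "centre" ([column, row] in pixels, amid what is visible of it).
- spotter.pinpoint(camera, target): "centre" ([column, row] in pixels: a listed point, or the origin of a listed thing).
The state is a dict: "time": time; "joint_pos": joint angles; "qd": joint speeds; "joint_efforts": joint torques, N m; "tool_pos": TCP position; "tcp_rot": TCP orientation; "ft_force": force on the tool from outside, world axes, zero at the start; "wrist_torque": the same for the moment, N m; "finger_gap": finger opening in mm.
Only numpy, scipy, OpenCV 4.12 (cv2) and the standard library are available. Lean on these libraries where they do the work, as an engineer would, in place of code of your own. Each camera call takes 0.05 s, during which the arm holds its last target. There are 200 camera calls.

## Task

The hook rail by the coffee machine, whose post is clamped a little to one side or the other in its slotted base, has its sliding hook parked out at the free end. Take the slider by its upright tab, slide it round the bend, turning it with the rod so that it never binds, and push it past the sprung roller until it sits home against the collar at the post end, wherever that is clamped. Be gentle: the rod and its catch are easily bent, so feel your way rather than force it; keep the robot itself off the stand, leave the jars and the tin where they are, and let go with the hook hanging straight down.

Things in the scene. Friction and masses are not known exactly. Their poses are not given: they have to be found in the camera images.
- stand: Base plate of a steel hook rail, fixed to the worktop: 150 (x, -71 to 79) x 78 x 12 mm, origin on its underside, z up. The rail's post, 18 mm thick, is clamped in a slot along the plate's x and stands at x = d, y = 0, where d is anything from -22 to +30 mm: d differs each time and is not measured, so look or feel for it. Nothing of the rail is above z = 174 mm.
- rod (a point): Point at the origin of the stand's plate but 160 mm up: the level of the rod's axis; axes as the stand's. The rod, 10 mm thick and rigid, lies level in the stand's frame (mm): from the post (d, 0) straight to (d, 100), then a quarter bend of radius 100 about (d + 100, 100) to (d + 100, 200), then straight along +x to a 20 mm ball at (d + 235, 200), the free end.
- slider: Grey hook slider on the rod, about 0.16 kg; it cannot come off. Block 30 mm long (x), 24 x 24 across, origin at its centre, square 13 mm bore along x: 1.5 mm play each way on the straight, 0.4 less sideways in the bend. Hangs free with its origin at z = 158.5; steel hook to 45 mm below. Its +x points along the rod away from home: the stand's +x at the start, the stand's +y at home.
- tab (a point): Point on the slider 42 mm above its origin (axes as the slider's), mid in its upright flat tab: 24 mm along x, 10 mm thick along y, from 12 to 63 mm above the origin. Grip it across y, fingertips clear of the block. A slider turned too little or too much wedges: felt as drag and a moment about the upright, it presses the rod about twice as hard as the wrist feels.
- home_line (a point): Point in the stand's frame at x 0, y 43, z 160 mm, axes as the stand's. At home the slider's origin is at (d, 43 + e), its block against a collar 26 mm across that is clamped on the rod with its stop face at y = 28 + e; e is from -6 to +14 mm, differs each time and is not measured. A gripped slider off the rod's line presses on it with several newtons per mm: ease sideways and upright forces off.
- catch (a joint): How far the collar's sprung roller is pushed back, in m: 0 at rest, stop at 0.007; 2.8 N at rest, 0.35 N more per mm. Roller upright, 16 mm thick, axis at x = d - 16, y = 66 + e, z = 160 mm in the stand's frame, 4 mm in the slider's way; it gives towards -x (housing behind it to x = d - 46). Met 30 mm short of home, passed with 2 to 9 N along the rod, it drops in behind the block at home (1 mm play).
- jam_jar: Jam jar, 71 mm across and 110 mm tall, standing on the worktop; origin at the centre of its underside. Leave it.
- spice_jar: Spice jar, 41 mm across and 105 mm tall, standing on the worktop; origin at the centre of its underside. Leave it.
- tuna_tin: Flat tin, 86 mm across and 40 mm high, standing on the worktop; origin at the centre of its underside. Leave it.
Things that resemble listed ones, but are neither listed nor needed, are in the scene too. There is more than one size of the slider; the one meant has the size given above.

How it is judged (in metres and radians):
On the way, in this order (a step that is already met when the one before it is completed fails the run):
1. the slider passes the middle of the bend, turned with the rod (y of slider in the frame of stand between 0.15 and 0.185 m and angle between the x axis of slider and the x axis of stand, either way round between 0.5 and 1.1 rad), for 0.05 s.
2. the slider is home, with the roller dropped in behind it (y of slider in the frame of stand below 0.0615 m and value of joint catch below 0.0015 m), for 0.1 s.
At the end, for the whole second after the job is handed in: The slider is past the roller and home at the collar (its y in the stand's frame under 61.5 mm), the roller has dropped in behind it (pushed back less than 1.5 mm), the hook hangs straight down (tab upright within 17 degrees) and the slider is at rest and released (all of step 2 and angle between slider's own z axis and vertical below 0.3 rad and linear speed of slider below 0.02 m/s and contact force between the fingers and slider below 0.1 N); the robot touches nothing.
It fails at once if the slider is forced against the rail or its collar with more than 18 N (contact force between slider and stand above 18 N).
It fails at once if the robot itself presses on the stand with more than 8 N (contact force between any of the fingers, the arm and stand above 8 N).
It fails at once if the jam jar is moved by more than 20 mm or tipped (distance of jam_jar from where it was at the start of the episode above 0.02 m or angle between jam_jar's own z axis and vertical above 0.3 rad).
It fails at once if the spice jar is moved by more than 20 mm or tipped (distance of spice_jar from where it was at the start of the episode above 0.02 m or angle between spice_jar's own z axis and vertical above 0.3 rad).
It fails at once if the tuna tin is moved by more than 20 mm or tipped (distance of tuna_tin from where it was at the start of the episode above 0.02 m or angle between tuna_tin's own z axis and vertical above 0.3 rad).
It also fails if it takes over 72 s, if anything falls off the work surface, if the arm or the gripper's body presses on something with over 40 N, if the wrist force passes 120 N, or if a joint passes its speed limit or range.

## Working session

There is one attempt and no reset: what is moved stays moved. The work goes in short steps, Python scripts to look and compute and a tool call to move; the robot and the scene stay as the last step left them, time stands still between calls to the robot, and variables do not carry over. Pictures are saved under pics/ and viewed, and the job is handed in when it is done.

Besides the shell and the picture viewer there is one more tool, called by a JSON object that holds its "api" and its "payload", one argument or row to a line. arm_command: Moves the arm, as the interface text tells. Its arguments: {"type":"object","properties":{"jaw":{"type":"array"},"delta_pos":{"type":"array"},"roll":{"type":"array"},"force":{"type":"number"}},"required":["jaw","delta_pos","roll"]}

```bash
mkdir -p pics; cat > h.py <<'E'
import numpy as np, cv2
from bench import r, snapshot, camera_params, spotter
def save(n,name,crop=None,s=1):
    im=snapshot(n)
    if crop: a,b,c,d=crop; im=im[b:d,a:c]
    if s!=1: im=cv2.resize(im,None,fx=s,fy=s,interpolation=cv2.INTER_CUBIC)
    cv2.imwrite('pics/'+name,im[:,:,::-1]); return im
def cam(n):
    p=camera_params(n);K=np.array([[p['fx'],0,p['cx']],[0,p['fy'],p['cy']],[0,0,1]])
    return K,np.array(p['rvec'],float),np.array(p['tvec'],float)
def proj(n,P):
    K,rv,t=cam(n);return cv2.projectPoints(np.array(P,float).reshape(-1,3),rv,t,K,None)[0].reshape(-1,2)
def onz(n,px,z):
    K,rv,t=cam(n);R=cv2.Rodrigues(rv)[0];c=-R.T@t.ravel()
    d=R.T@np.linalg.inv(K)@np.array([px[0],px[1],1.]);return c+d*(z-c[2])/d[2]
E
python3 - <<'E'
from h import *
print(r.sense())
for n in('scene','top'):
    save(n,n+'0.png'); K,rv,t=cam(n);print(n,K[0,0],-cv2.Rodrigues(rv)[0].T@t.ravel())
    for k in('stand','rod','slider','tab','home_line','jam_jar','spice_jar','tuna_tin'):
        print(k,[(np.round(d['centre'],1).tolist(),round(float(d['conf']),2)) for d in spotter.pinpoint(n,k)])
E
```

```text
{'time': 0.0, 'joint_pos': array([ 6.74705087e+01,  7.51639998e+00,  8.53295971e+01,  6.99124127e-04,
        8.72620880e+01, -4.89263293e+00]), 'qd': array([ 0.0151042 ,  0.00499508, -0.03788582, -0.00611878, -0.02470495,
        0.02746912]), 'joint_efforts': array([ 2.45190618e-03, -5.69375503e+01, -5.00566328e+01,  7.42427551e-05,
        1.45146161e-02,  4.48860499e-05]), 'tool_pos': array([181.53929344, 571.27526703, 221.02794338]), 'tcp_rot': array([-1.79892368e+02, -9.91416213e-03,  1.62363098e+02]), 'ft_force': array([-0.3620405 ,  0.43215628, -0.13532381]), 'wrist_torque': array([ 0.0019839 , -0.03196028,  0.00800589]), 'finger_gap': 85.49953835752075}
scene 497.27053768320394 [194.5830898  389.89941168 645.32640889]
stand [([370.3, 274.1], 0.81), ([313.9, 238.6], 0.66)]
rod [([372.5, 203.2], 0.62)]
slider [([261.0, 379.4], 0.89), ([255.9, 258.1], 0.72), ([304.2, 295.3], 0.5)]
tab [([251.3, 234.2], 0.89), ([218.8, 372.0], 0.58), ([291.3, 293.2], 0.54)]
home_line [([369.9, 218.7], 0.69)]
jam_jar [([314.0, 237.8], 0.67)]
spice_jar [([180.9, 344.5], 0.83)]
tuna_tin [([375.4, 204.3], 0.61)]
top 529.5078711126027 [ 340.45571109 -270.32869831 1180.50129213]
stand [([363.8, 298.4], 0.83)]
rod [([371.1, 291.5], 0.68)]
slider [([260.1, 226.5], 0.7), ([208.2, 265.8], 0.69), ([313.1, 253.4], 0.64)]
tab [([200.9, 245.2], 0.94), ([305.0, 245.0], 0.78), ([255.6, 220.9], 0.54)]
home_line [([347.9, 293.2], 0.55)]
jam_jar [([388.0, 235.3], 0.97), ([373.5, 296.2], 0.22)]
spice_jar [([230.1, 193.8], 0.77)]
tuna_tin [([438.8, 293.6], 0.96)]
```

```bash
ls pics
```

```text
scene0.png
top0.png
```

View pics/scene0.png

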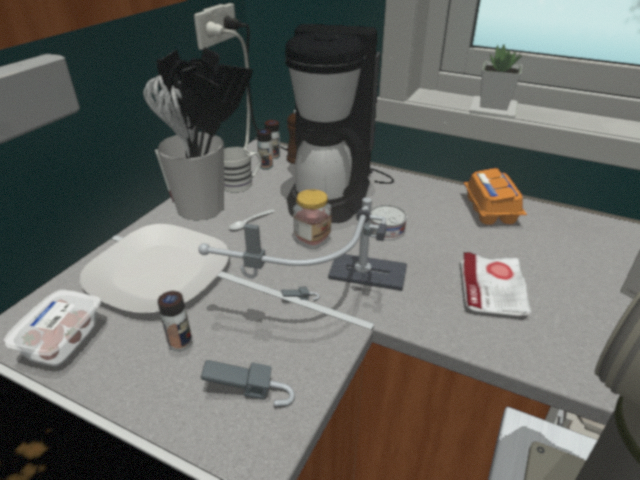

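View pics/top0.png

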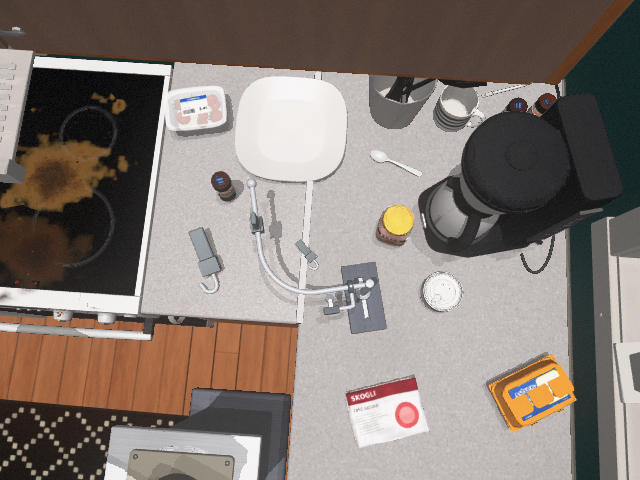

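```bash
python3 - <<'E'
from h import *
save('top','top1.png',(180,170,460,350),2.8)
save('scene','scene1.png',(200,150,480,340),2.8)
pr={}
for n in('scene','top'):
  for z,k,px in((0,'stand',None),):
    pass
print('stand',onz('scene',(370.3,274.1),0),onz('top',(363.8,298.4),0))
print('rod160',onz('scene',(372.5,203.2),160),onz('top',(371.1,291.5),160))
print('tabs scene',[onz('scene',p,200.5).round() for p in((251.3,234.2),(218.8,372),(291.3,293.2))])
print('tabs top',[onz('top',p,200.5).round() for p in((200.9,245.2),(305,245),(255.6,220.9))])
print('sl scene',[onz('scene',p,158.5).round() for p in((261,379.4),(255.9,258.1),(304.2,295.3))])
print('sl top',[onz('top',p,158.5).round() for p in((260.1,226.5),(208.2,265.8),(313.1,253.4))])
print('jars top',[onz('top',p,0).round() for p in((388,235.3),(230.1,193.8),(438.8,293.6))])
E
```

```text
stand [ 450.35030722 -357.85958214    0.        ] [ 456.99171245 -362.95004414    0.        ]
rod160 [ 460.58961198 -368.44263754  160.        ] [ 455.44001953 -363.76025178  160.        ]
tabs scene [array([ 574., -134.,  200.]), array([459., 111., 201.]), array([451., -41., 200.])]
tabs top [array([516., -36., 200.]), array([ 530., -231.,  200.]), array([ 570., -134.,  200.])]
sl scene [array([432.,  71., 158.]), array([ 566., -130.,  158.]), array([456., -86., 158.])]
sl top [array([ 569., -138.,  158.]), array([484., -45., 158.]), array([ 522., -247.,  158.])]
jars top [array([ 604., -411.,    0.]), array([677., -41.,   0.]), array([ 479., -529.,    0.])]
```

View pics/top1.png

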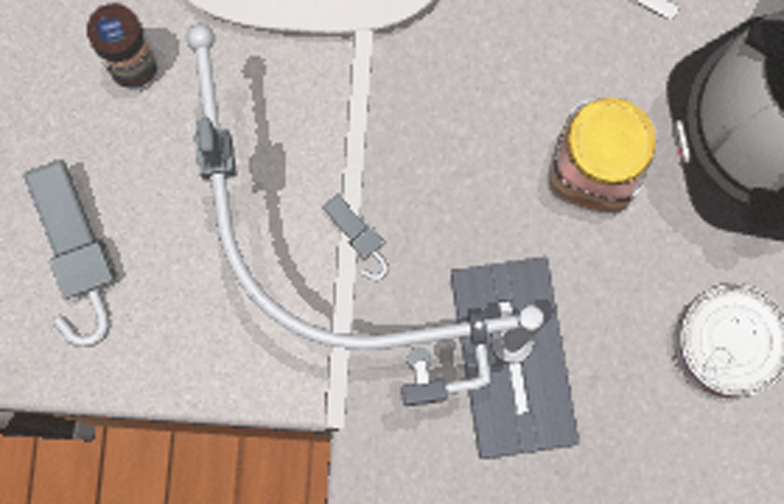

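View pics/scene1.png

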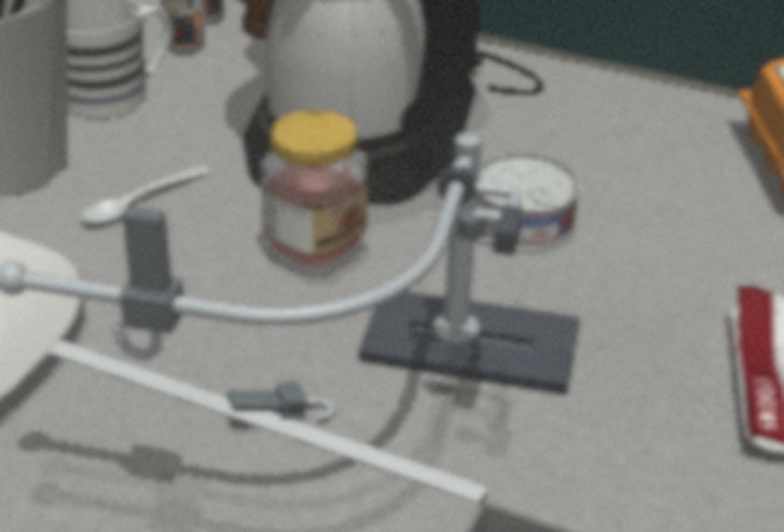

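```bash
cat > fit.py <<'E'
from h import *
from scipy.optimize import least_squares
from scipy.spatial import cKDTree
def S(p,L):
    c,s=np.cos(p[2]),np.sin(p[2]);L=np.atleast_2d(np.array(L,float))
    return np.c_[p[0]+c*L[:,0]-s*L[:,1],p[1]+s*L[:,0]+c*L[:,1],L[:,2]]
def rodpts(d,n=200):
    a=np.linspace(0,np.pi/2,n)
    l=np.r_[np.c_[0*a+d,np.linspace(0,100,n)],np.c_[d+100-100*np.cos(a),100+100*np.sin(a)],np.c_[np.linspace(d+100,d+235,n),0*a+200]]
    return np.c_[l,np.full(len(l),160.)]
tc=lambda q:np.array(q,float)/2.8+(180,170); sc=lambda q:np.array(q,float)/2.8+(200,150)
M={'top':(tc([(207,90),(219,190),(228,230),(245,270),(272,305),(310,332),(345,341),(400,337),(450,331)]),tc([(201,37)]),tc([(452,268),(545,258),(579,443),(482,459)])),
'scene':(sc([(100,291),(220,313),(300,314),(370,296),(415,268),(440,235)]),sc([(13,277)]),sc([(403,292),(578,320),(567,380),(362,352)]))}
C=[(79,39),(79,-39),(-71,-39),(-71,39)]
def res(p):
    o=[]
    for n,(rp,b,pc) in M.items():
        q=proj(n,S(p,rodpts(p[3])));dd,i=cKDTree(q).query(rp);o.append((rp-q[i]).ravel())
        o.append((proj(n,S(p,[(p[3]+235,200,160)]))-b).ravel())
        cc=np.array([(x,y,12) for x,y in C],float)
        q=proj(n,S(p,cc)); D=np.linalg.norm(q[None]-pc[:,None],axis=2)
        o.append((q-pc[D.argmin(0)]).ravel())
    return np.concatenate(o)
if __name__=='__main__':
    best=min((least_squares(res,[455,-363,y,5],loss='soft_l1') for y in(-.2,0.1,.2)),key=lambda s:s.cost)
    p=best.x;print(p,np.degrees(p[2]),best.cost);print(np.round(res(p).reshape(-1,2),1).tolist())
    np.save('fit.npy',p)
    for n,px in(('top',(200.9,245.2)),('top',(255.6,220.9)),('scene',(251.3,234.2))):
        w=onz(n,px,200.5);c,s=np.cos(p[2]),np.sin(p[2]);v=w[:2]-p[:2];print(w,'stand',[c*v[0]+s*v[1],-s*v[0]+c*v[1]])
E
python3 fit.py
```

```text
[ 4.53684782e+02 -3.62264972e+02  2.17057699e-01  1.62163494e+01] 12.436490089025387 20.4002561172867
[[0.1, -0.1], [-0.2, 0.1], [1.0, -0.1], [1.5, -0.6], [0.7, -0.8], [-0.2, 0.0], [0.1, 0.0], [-0.1, -0.6], [0.0, -0.1], [-0.4, 0.3], [-0.6, 1.1], [0.6, -0.4], [0.1, 0.8], [-0.6, 0.5], [0.0, 0.9], [-0.3, 2.0], [-0.1, 1.0], [0.1, 0.3], [0.1, -0.2], [0.7, 0.2], [-0.7, -0.9], [-1.6, -2.1], [-7.8, -3.3], [0.6, -2.7], [0.4, -0.1]]
[515.98380301 -35.72572059 200.5       ] stand [np.float64(131.15980610698557), np.float64(305.4605637613207)]
[ 570.03212427 -134.10202817  200.5       ] stand [np.float64(162.75384499232615), np.float64(197.7529241459419)]
[ 573.59920137 -133.50044777  200.5       ] stand [np.float64(166.3667765056437), np.float64(197.57219256586473)]
```

```bash
cat > mv.py <<'E'
from fit import *
import sys
def rel(T,yaw=None,st=None):
    st=st or r.sense();P=st['tool_pos'];y0=st['tcp_rot'][2];a=np.radians(y0)
    X=np.array([np.cos(a),np.sin(a),0]);Y=np.array([np.sin(a),-np.cos(a),0]);d=np.array(T,float)-P
    o=[d@X/400,d@Y/400,-d[2]/400]; ro=0 if yaw is None else -((yaw-y0+180)%360-180)/45
    return np.round(o,4).tolist(),round(ro,4)
def state():
    s=r.sense();print('t',round(s['time'],2),'pos',s['tool_pos'].round(1),'rpy',s['tcp_rot'].round(1),'F',s['ft_force'].round(2),'M',s['wrist_torque'].round(3),'gap',round(s['finger_gap'],1))
    return s
E
python3 - <<'E'
from mv import *
p=np.load('fit.npy');state();print(S(p,[(164.5,198.5,200)]),rel((430,130,290),117.4))
E
```

```text
t 1.0 pos [181.7 571.8 222.1] rpy [180.   -0.  162.4] F [-0.32  0.31 -0.36] M [ 0.019 -0.06   0.006] gap 85.4
[[ 571.57641807 -132.99643499  200.        ]] ([-0.9261, -0.8647, -0.1697], np.float64(0.9992))
```

{"api": "arm_command", "payload": {
  "jaw": [1, 1, 1, 1, 1, 1, 1, 1, 1, 1, 1, 1, 1, 1, 1],
  "delta_pos": [
    [-0.93, -0.86, -0.17],
    [-0.93, -0.86, -0.17],
    [-0.93, -0.86, -0.17],
    [-0.93, -0.86, -0.17],
    [-0.93, -0.86, -0.17],
    [-0.93, -0.86, -0.17],
    [-0.93, -0.86, -0.17],
    [-0.93, -0.86, -0.17],
    [-0.93, -0.86, -0.17],
    [-0.93, -0.86, -0.17],
    [-0.93, -0.86, -0.17],
    [-0.93, -0.86, -0.17],
    [-0.93, -0.86, -0.17],
    [-0.93, -0.86, -0.17],
    [-0.93, -0.86, -0.17]
  ],
  "roll": [1, 1, 1, 1, 1, 1, 1, 1, 1, 1, 1, 1, 1, 1, 1]
}}

```text
time: 2.25
tool_pos: [432.1, 131.1, 290.1]
tcp_rot: [180.0, -0.0, 117.2]
ft_force: [-0.4, 0.8, -0.3]
finger_gap: 85.5
```

```bash
python3 - <<'E'
from mv import *
state();print(rel((571.5,-133,290),72.4))
E
```

```text
t 2.25 pos [432.1 131.1 290.1] rpy [180.   -0.  117.2] F [-0.39  0.75 -0.32] M [ 0.024 -0.003 -0.059] gap 85.5
([-0.7466, 0.0075, 0.0002], np.float64(0.9965))
```

{"api": "arm_command", "payload": {
  "jaw": [1, 1, 1, 1, 1, 1, 1, 1, 1, 1],
  "delta_pos": [
    [-0.747, 0.0075, 0],
    [-0.747, 0.0075, 0],
    [-0.747, 0.0075, 0],
    [-0.747, 0.0075, 0],
    [-0.747, 0.0075, 0],
    [-0.747, 0.0075, 0],
    [-0.747, 0.0075, 0],
    [-0.747, 0.0075, 0],
    [-0.747, 0.0075, 0],
    [-0.747, 0.0075, 0]
  ],
  "roll": [1, 1, 1, 1, 1, 1, 1, 1, 1, 1]
}}

```text
time: 3.08
tool_pos: [571.5, -131.3, 289.2]
tcp_rot: [-179.9, -0.1, 72.3]
ft_force: [-0.8, 0.4, -0.1]
finger_gap: 85.2
```

{"api": "arm_command", "payload": {
  "jaw": [1, 1, 1, 1, 1, 1, 1, 1],
  "delta_pos": [
    [0, 0, 0],
    [0, 0, 0],
    [0, 0, 0],
    [0, 0, 0],
    [0, 0, 0],
    [0, 0, 0],
    [0, 0, 0],
    [0, 0, 0]
  ],
  "roll": [1, 1, 1, 1, 1, 1, 1, 1]
}}

```text
time: 3.75
tool_pos: [571.3, -128.4, 289.7]
tcp_rot: [-179.9, -0.0, 27.4]
ft_force: [0.6, 1.0, 0.1]
finger_gap: 85.2
```

```bash
python3 - <<'E'
from mv import *
state();print(rel((571.5,-133,240),12.4))
save('top','top2.png',(180,150,420,330),3)
save('scene','scene2.png',(140,120,400,315),3)
for n in('top','scene'): print([(np.round(d['centre'],1),d['conf'],onz(n,d['centre'],200.5).round(1)) for d in spotter.pinpoint(n,'tab')])
E
```

```text
t 3.75 pos [ 571.3 -128.4  289.7] rpy [-179.9   -0.    27.4] F [0.57 1.01 0.14] M [ 0.013 -0.009  0.002] gap 85.2
([-0.0049, 0.0103, 0.1243], np.float64(0.3342))
[(array([302.9, 245.5]), 0.77, array([ 528.7, -227.5,  200.5])), (array([252.7, 222.3]), 0.76, array([ 566.9, -128.9,  200.5]))]
[(array([223.1, 370.4]), 0.9, array([455.9, 107. , 200.5])), (array([250.4, 235.7]), 0.67, array([ 572.6, -129.4,  200.5])), (array([288.5, 294.6]), 0.63, array([452.5, -36.8, 200.5])), (array([384.6, 227.3]), 0.41, array([ 394. , -244.9,  200.5]))]
```

View pictures.

View pics/top2.png

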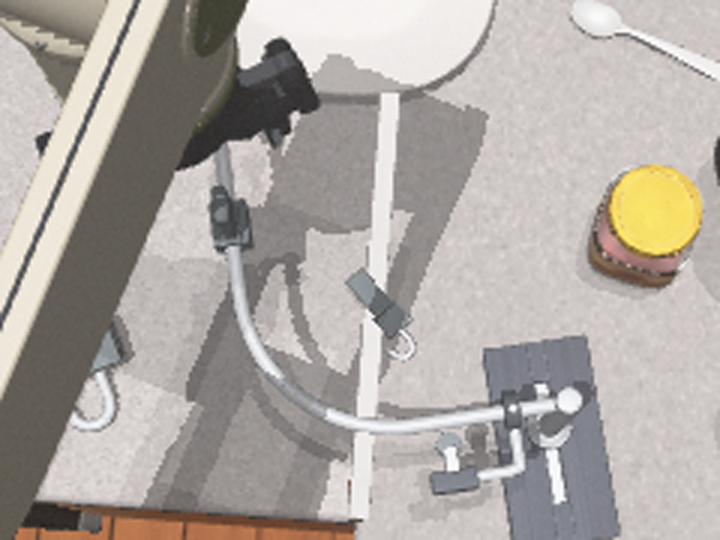

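View pics/scene2.png

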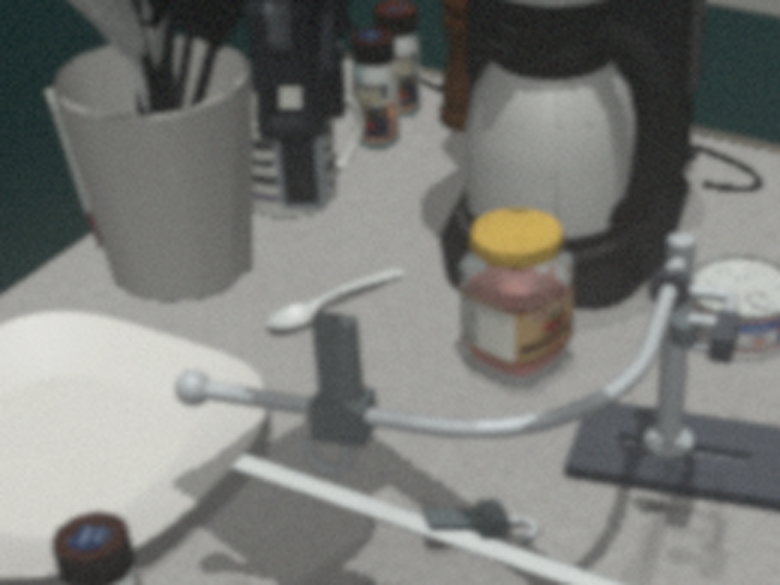

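```bash
python3 - <<'E'
from mv import *
p=np.load('fit.npy');s=state();T=S(p,[(164.5,200,202)])[0];print(T,rel(T,12.4))
E
```

```text
t 3.95 pos [ 571.4 -130.1  289.5] rpy [-179.9    0.    27.5] F [ 0.25 -0.6   0.81] M [ 0.014 -0.001 -0.041] gap 85.6
[ 571.25338213 -131.53163201  202.        ] ([-0.0021, 0.003, 0.2187], np.float64(0.3359))
```

{"api": "arm_command", "payload": {
  "jaw": [1, 1, 1, 1, 1, 1, 1, 1, 1, 1],
  "delta_pos": [
    [-0.002, 0.003, 0.05],
    [-0.002, 0.003, 0.05],
    [-0.002, 0.003, 0.05],
    [-0.002, 0.003, 0.1],
    [-0.002, 0.003, 0.14],
    [-0.002, 0.003, 0.18],
    [-0.002, 0.003, 0.2],
    [-0.002, 0.003, 0.218],
    [-0.002, 0.003, 0.218],
    [-0.002, 0.003, 0.218]
  ],
  "roll": [0.336, 0.336, 0.336, 0.336, 0.336, 0.336, 0.336, 0.336, 0.336, 0.336]
}}

```text
time: 4.78
tool_pos: [571.4, -131.3, 202.8]
tcp_rot: [-179.9, 0.0, 12.5]
ft_force: [-0.3, -0.2, 0.4]
finger_gap: 85.4
```

```bash
python3 - <<'E'
from mv import *
p=np.load('fit.npy');s=state();T=S(p,[(164.5,200,202)])[0];print(T,rel(T,12.4))
save('top','top3.png',(180,150,420,330),3)
save('scene','scene3.png',(140,120,400,315),3)
E
```

```text
t 4.78 pos [ 571.4 -131.3  202.8] rpy [-179.9    0.    12.5] F [-0.3  -0.24  0.38] M [-0.027  0.001  0.035] gap 85.4
[ 571.25338213 -131.53163201  202.        ] ([-0.0005, 0.0004, 0.002], np.float64(0.0015))
```

View pics/scene3.png

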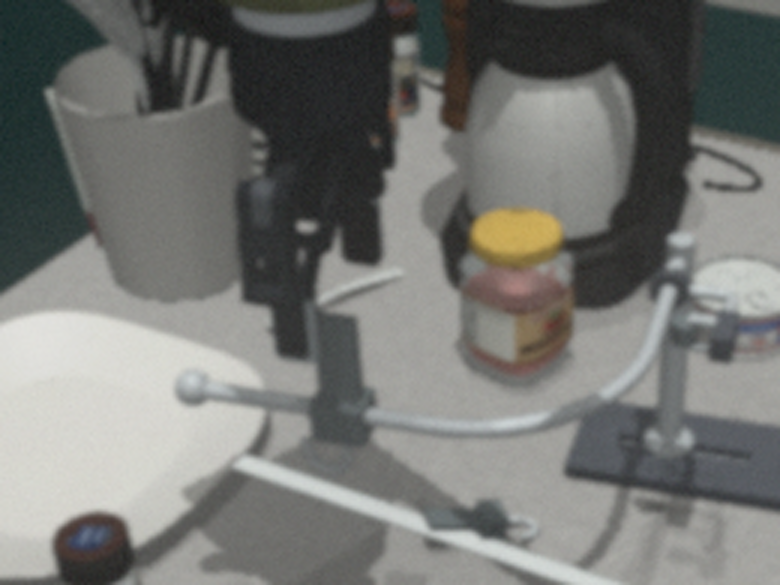

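View pics/top3.png

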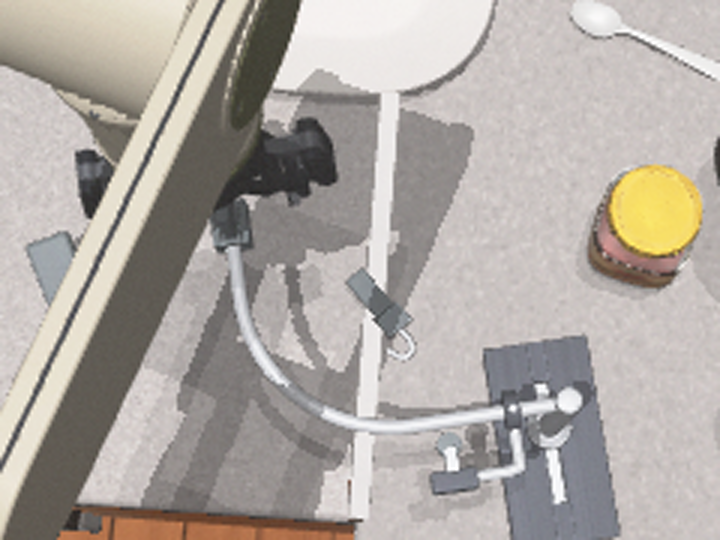

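```bash
python3 - <<'E'
from mv import *
p=np.load('fit.npy')
def inst(w):
    c,s=np.cos(p[2]),np.sin(p[2]);v=w[:2]-p[:2];return np.round([c*v[0]+s*v[1],-s*v[0]+c*v[1]],1)
f=lambda q:np.array(q)/3+(140,120)
for nm,q,z in(('tabtop',(338,308),221.5),('tabtopL',(315,303),221.5),('tabtopR',(358,316),221.5),('tips',(326,308),199),('blockL',(312,405),170.5)):
    print(nm,inst(onz('scene',f(q),z)))
for w in((164.5,200,221.5),(164.5,200,200),(164.5,152,198),(164.5,248,198)): print(w,(proj('scene',S(p,[w]))[0]-(140,120))*3,(proj('top',S(p,[w]))[0]-(180,150))*3)
E
```

```text
tabtop [163.1 195.8]
tabtopL [176.2 194.3]
tabtopR [150.6 200.2]
tips [182.8 165.8]
blockL [174.8 214.4]
(164.5, 200, 221.5) [332.46596533 312.06092708] [218.9213446  202.52076148]
(164.5, 200, 200) [335.72343744 346.48317388] [223.03667543 210.74704694]
(164.5, 152, 198) [366.76920013 300.52370003] [298.24957358 200.7217029 ]
(164.5, 248, 198) [302.11784195 403.77313621] [148.33504745 222.30210397]
```

{"api": "arm_command", "payload": {
  "jaw": [0, -0.5, -1, -1, -1, -1, -1, -1],
  "delta_pos": [
    [0, 0, 0.002],
    [0, 0, 0.002],
    [0, 0, 0.002],
    [0, 0, 0.002],
    [0, 0, 0.002],
    [0, 0, 0.002],
    [0, 0, 0.002],
    [0, 0, 0.002]
  ],
  "roll": [0, 0, 0, 0, 0, 0, 0, 0],
  "force": 30
}}

```text
time: 5.55
tool_pos: [571.9, -131.4, 203.0]
tcp_rot: [-179.9, -0.1, 12.4]
ft_force: [-0.7, 0.4, 1.3]
finger_gap: 8.7
```

```bash
python3 - <<'E'
from mv import *
state();save('scene','scene4.png',(180,150,340,270),4.5)
state()
E
```

```text
t 5.55 pos [ 571.9 -131.4  203. ] rpy [-1.799e+02 -1.000e-01  1.240e+01] F [-0.71  0.44  1.27] M [0.149 0.159 0.011] gap 8.7
t 5.6 pos [ 571.9 -131.4  203. ] rpy [-1.799e+02 -1.000e-01  1.240e+01] F [-0.75  0.    0.78] M [ 0.157  0.044 -0.025] gap 8.8
```

View pics/scene4.png

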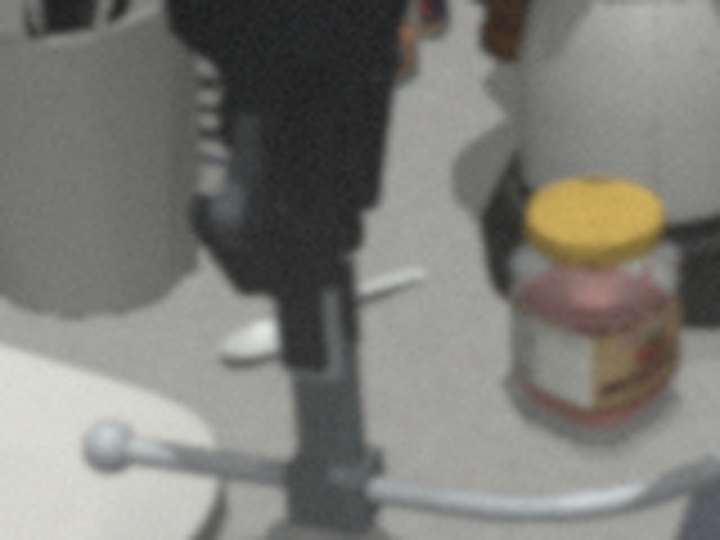

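{"api": "arm_command", "payload": {
  "jaw": [-1, -1, -1, -1, -1, -1, -1, -1, -1, -1, -1, -1, -1, -1],
  "delta_pos": [
    [0, 0, -0.002],
    [0, 0, -0.004],
    [-0.005, 0, -0.004],
    [-0.01, 0, -0.004],
    [-0.015, 0, -0.004],
    [-0.02, 0, -0.004],
    [-0.025, 0, -0.004],
    [-0.03, 0, -0.004],
    [-0.035, 0, -0.004],
    [-0.04, 0, -0.004],
    [-0.045, 0, -0.004],
    [-0.05, 0, -0.004],
    [-0.05, 0, -0.004],
    [-0.05, 0, -0.004]
  ],
  "roll": [0, 0, 0, 0, 0, 0, 0, 0, 0, 0, 0, 0, 0, 0]
}}

```text
time: 6.77
tool_pos: [552.3, -135.8, 204.5]
tcp_rot: [-179.9, -0.1, 12.4]
ft_force: [-0.5, -0.7, -1.5]
finger_gap: 8.9
```

```bash
cat >> mv.py <<'E'
p=np.load('fit.npy')
def inst(w,p=p):
    c,s=np.cos(p[2]),np.sin(p[2]);v=np.asarray(w)[:2]-p[:2];return np.array([c*v[0]+s*v[1],-s*v[0]+c*v[1]])
def path(s,d):   # s = distance from (d,0); returns x,y, heading deg of slider x in stand (90 at post .. 0 at end)
    if s<100: return d,s,90.
    a=(s-100)/100
    if a<np.pi/2: return d+100-100*np.cos(a),100+100*np.sin(a),90-np.degrees(a)
    return d+100+s-100-50*np.pi,200,0.
def s_of(w,p=p):
    x,y=inst(w,p);d=p[3];ss=np.linspace(0,390,3901);q=np.array([path(k,d)[:2] for k in ss]);D=np.hypot(q[:,0]-x,q[:,1]-y);i=D.argmin()
    h=np.radians(path(ss[i],d)[2]);lat=-(x-q[i,0])*np.sin(h)+(y-q[i,1])*np.cos(h);return ss[i],lat
def report(p=p):
    st=state();s,lat=s_of(st['tool_pos'],p);h=np.degrees(p[2])+path(s,p[3])[2];a=np.radians(h)
    F=st['ft_force'];print('s %.1f lat %.2f yawerr %.2f | Falong %.2f Flat %.2f Fz %.2f Mz %.3f'%(s,lat,st['tcp_rot'][2]-h,F[0]*np.cos(a)+F[1]*np.sin(a),-F[0]*np.sin(a)+F[1]*np.cos(a),F[2],st['wrist_torque'][2]))
    return st,s,lat
def rows(st,svals,z,lat=0,p=p,dy=0):
    D,Ro=[],[]
    for s in svals:
        x,y,h=path(s,p[3]);a=np.radians(h);w=S(p,[(x-lat*np.sin(a),y+lat*np.cos(a),z)])[0]
        o,ro=rel(w,np.degrees(p[2])+h+dy,st);D.append([round(float(v),4) for v in o]);Ro.append(round(float(ro),3))
    print('jaw',[-1]*len(D));print('delta',D);print('roll',Ro)
E
python3 -c "
from mv import *
st,s,l=report();rows(st,s-np.arange(1,18)*2.,st['tool_pos'][2],l)"
```

```text
t 6.77 pos [ 552.3 -135.8  204.5] rpy [-1.799e+02 -1.000e-01  1.240e+01] F [-0.45 -0.71 -1.46] M [-0.015  0.038 -0.034] gap 8.9
s 285.9 lat -0.06 yawerr -0.00 | Falong -0.60 Flat -0.59 Fz -1.46 Mz -0.034
jaw [-1, -1, -1, -1, -1, -1, -1, -1, -1, -1, -1, -1, -1, -1, -1, -1, -1]
delta [[-0.0051, 0.0, -0.0], [-0.0101, 0.0, -0.0], [-0.0151, 0.0, -0.0], [-0.0201, 0.0, -0.0], [-0.0251, 0.0, -0.0], [-0.0301, 0.0, -0.0], [-0.0351, 0.0, -0.0], [-0.0401, 0.0, -0.0], [-0.0451, 0.0, -0.0], [-0.0501, 0.0, -0.0], [-0.0551, 0.0, -0.0], [-0.0601, 0.0, -0.0], [-0.0651, 0.0, -0.0], [-0.0701, 0.0, -0.0], [-0.0751, 0.0, -0.0], [-0.0801, 0.0001, -0.0], [-0.0851, 0.0003, -0.0]]
roll [-0.0, -0.0, -0.0, -0.0, -0.0, -0.0, -0.0, -0.0, -0.0, -0.0, -0.0, -0.0, -0.0, -0.0, -0.015, -0.041, -0.066]
```

{"api": "arm_command", "payload": {
  "jaw": [-1, -1, -1, -1, -1, -1, -1, -1, -1, -1, -1, -1, -1],
  "delta_pos": [
    [-0.006, 0, 0],
    [-0.012, 0, 0],
    [-0.018, 0, 0],
    [-0.024, 0, 0],
    [-0.03, 0, 0],
    [-0.036, 0, 0],
    [-0.042, 0, 0],
    [-0.048, 0, 0],
    [-0.054, 0, 0],
    [-0.06, 0, 0],
    [-0.066, 0, 0],
    [-0.07, 0, 0],
    [-0.07, 0, 0]
  ],
  "roll": [0, 0, 0, 0, 0, 0, 0, 0, 0, 0, 0, 0, 0]
}}

```text
time: 7.85
tool_pos: [524.7, -141.9, 204.6]
tcp_rot: [-179.9, -0.1, 12.4]
ft_force: [1.2, -0.1, -0.8]
finger_gap: 9.0
```

```bash
python3 -c "
from mv import *
st,s,l=report();rows(st,s-np.arange(1,13)*2.,st['tool_pos'][2],l)"
```

```text
t 7.85 pos [ 524.7 -141.9  204.6] rpy [-1.799e+02 -1.000e-01  1.240e+01] F [ 1.21 -0.08 -0.84] M [-0.045  0.048 -0.027] gap 9.0
s 257.7 lat -0.10 yawerr -0.01 | Falong 1.17 Flat -0.33 Fz -0.84 Mz -0.027
jaw [-1, -1, -1, -1, -1, -1, -1, -1, -1, -1, -1, -1]
delta [[-0.0049, 0.0, -0.0], [-0.0099, 0.0001, -0.0], [-0.0149, 0.0004, -0.0], [-0.0199, 0.0007, -0.0], [-0.0249, 0.0011, -0.0], [-0.0298, 0.0016, -0.0], [-0.0348, 0.0022, -0.0], [-0.0397, 0.003, -0.0], [-0.0447, 0.0038, -0.0], [-0.0496, 0.0047, -0.0], [-0.0545, 0.0057, -0.0], [-0.0593, 0.0068, -0.0]]
roll [-0.018, -0.043, -0.069, -0.094, -0.12, -0.145, -0.171, -0.196, -0.222, -0.247, -0.272, -0.298]
```

```bash
cat >> mv.py <<'E'
_path0=path
def path(s,d):
    a=np.array([_path0(k,d) for k in np.linspace(s-13,s+13,27)]);return tuple(a.mean(0))
E
python3 -c "
from mv import *
st,s,l=report();rows(st,s-np.arange(1,13)*2.,st['tool_pos'][2],l)"
```

```text
t 7.85 pos [ 524.7 -141.9  204.6] rpy [-1.799e+02 -1.000e-01  1.240e+01] F [ 1.21 -0.08 -0.84] M [-0.045  0.048 -0.027] gap 9.0
s 257.7 lat 0.03 yawerr -1.77 | Falong 1.16 Flat -0.37 Fz -0.84 Mz -0.027
jaw [-1, -1, -1, -1, -1, -1, -1, -1, -1, -1, -1, -1]
delta [[-0.0049, 0.0002, -0.0], [-0.0099, 0.0004, -0.0], [-0.0149, 0.0007, -0.0], [-0.0199, 0.0011, -0.0], [-0.0248, 0.0015, -0.0], [-0.0298, 0.002, -0.0], [-0.0347, 0.0027, -0.0], [-0.0397, 0.0034, -0.0], [-0.0446, 0.0042, -0.0], [-0.0495, 0.0051, -0.0], [-0.0544, 0.0061, -0.0], [-0.0592, 0.0072, -0.0]]
roll [-0.052, -0.067, -0.084, -0.103, -0.124, -0.146, -0.171, -0.196, -0.222, -0.247, -0.272, -0.298]
```

{"api": "arm_command", "payload": {
  "jaw": [-1, -1, -1, -1, -1, -1, -1, -1, -1, -1, -1, -1],
  "delta_pos": [
    [0, 0, 0],
    [-0.005, 0.0002, 0],
    [-0.01, 0.0004, 0],
    [-0.015, 0.0007, 0],
    [-0.02, 0.0011, 0],
    [-0.025, 0.0015, 0],
    [-0.03, 0.002, 0],
    [-0.035, 0.0027, 0],
    [-0.04, 0.0034, 0],
    [-0.0446, 0.0042, 0],
    [-0.0495, 0.0051, 0],
    [-0.0495, 0.0051, 0]
  ],
  "roll": [-0.04, -0.052, -0.067, -0.084, -0.103, -0.124, -0.146, -0.171, -0.196, -0.222, -0.247, -0.247]
}}

```text
time: 8.85
tool_pos: [505.5, -148.3, 204.6]
tcp_rot: [-179.9, -0.1, 23.6]
ft_force: [0.4, -0.4, -1.4]
finger_gap: 9.1
```

```bash
python3 -c "
from mv import *
st,s,l=report();rows(st,s-np.arange(1,13)*2.,st['tool_pos'][2],0)"
```

```text
t 8.85 pos [ 505.5 -148.3  204.6] rpy [-1.799e+02 -1.000e-01  2.360e+01] F [ 0.43 -0.38 -1.39] M [-0.01   0.007  0.013] gap 9.1
s 237.3 lat -0.00 yawerr -0.14 | Falong 0.24 Flat -0.52 Fz -1.39 Mz 0.013
jaw [-1, -1, -1, -1, -1, -1, -1, -1, -1, -1, -1, -1]
delta [[-0.005, 0.0001, -0.0], [-0.01, 0.0002, -0.0], [-0.015, 0.0005, -0.0], [-0.02, 0.0008, -0.0], [-0.0249, 0.0013, -0.0], [-0.0299, 0.0019, -0.0], [-0.0348, 0.0025, -0.0], [-0.0398, 0.0033, -0.0], [-0.0447, 0.0041, -0.0], [-0.0496, 0.0051, -0.0], [-0.0544, 0.0061, -0.0], [-0.0593, 0.0073, -0.0]]
roll [-0.029, -0.054, -0.08, -0.105, -0.13, -0.156, -0.181, -0.207, -0.232, -0.258, -0.283, -0.309]
```

{"api": "arm_command", "payload": {
  "jaw": [-1, -1, -1, -1, -1, -1, -1, -1, -1, -1, -1, -1, -1],
  "delta_pos": [
    [-0.005, 0.0001, 0],
    [-0.01, 0.0002, 0],
    [-0.015, 0.0005, 0],
    [-0.02, 0.0008, 0],
    [-0.025, 0.0013, 0],
    [-0.03, 0.0019, 0],
    [-0.0348, 0.0025, 0],
    [-0.0398, 0.0033, 0],
    [-0.0447, 0.0041, 0],
    [-0.0496, 0.0051, 0],
    [-0.0544, 0.0061, 0],
    [-0.0593, 0.0073, 0],
    [-0.0593, 0.0073, 0]
  ],
  "roll": [-0.029, -0.054, -0.08, -0.105, -0.13, -0.156, -0.181, -0.207, -0.232, -0.258, -0.283, -0.309, -0.309]
}}

```text
time: 9.93
tool_pos: [484.7, -160.8, 204.5]
tcp_rot: [-180.0, -0.1, 37.6]
ft_force: [0.9, 1.0, -2.2]
finger_gap: 8.9
```

```bash
python3 -c "
from mv import *
st,s,l=report();rows(st,s-np.arange(1,17)*2.,st['tool_pos'][2],0)"
```

```text
t 9.93 pos [ 484.7 -160.8  204.5] rpy [-1.80e+02 -1.00e-01  3.76e+01] F [ 0.89  1.02 -2.23] M [ 0.038 -0.026  0.032] gap 8.9
s 213.0 lat -0.06 yawerr -0.06 | Falong 1.32 Flat 0.26 Fz -2.23 Mz 0.032
jaw [-1, -1, -1, -1, -1, -1, -1, -1, -1, -1, -1, -1, -1, -1, -1, -1]
delta [[-0.0049, -0.0001, -0.0], [-0.0099, 0.0001, -0.0], [-0.0148, 0.0003, -0.0], [-0.0198, 0.0007, -0.0], [-0.0248, 0.0011, -0.0], [-0.0297, 0.0017, -0.0], [-0.0347, 0.0023, -0.0], [-0.0396, 0.0031, -0.0], [-0.0445, 0.0039, -0.0], [-0.0494, 0.0049, -0.0], [-0.0543, 0.0059, -0.0], [-0.0591, 0.0071, -0.0], [-0.064, 0.0083, -0.0], [-0.0688, 0.0096, -0.0], [-0.0735, 0.0111, -0.0], [-0.0783, 0.0126, -0.0]]
roll [-0.027, -0.052, -0.078, -0.103, -0.129, -0.154, -0.18, -0.205, -0.231, -0.256, -0.282, -0.307, -0.333, -0.358, -0.383, -0.409]
```

{"api": "arm_command", "payload": {
  "jaw": [-1, -1, -1, -1, -1, -1, -1, -1, -1, -1, -1, -1, -1],
  "delta_pos": [
    [-0.005, 0, 0],
    [-0.01, 0.0001, 0],
    [-0.0148, 0.0003, 0],
    [-0.0198, 0.0007, 0],
    [-0.0248, 0.0011, 0],
    [-0.0297, 0.0017, 0],
    [-0.0347, 0.0023, 0],
    [-0.0396, 0.0031, 0],
    [-0.0445, 0.0039, 0],
    [-0.0494, 0.0049, 0],
    [-0.0543, 0.0059, 0],
    [-0.0591, 0.0071, 0],
    [-0.0591, 0.0071, 0]
  ],
  "roll": [-0.027, -0.052, -0.078, -0.103, -0.129, -0.154, -0.18, -0.205, -0.231, -0.256, -0.282, -0.307, -0.307]
}}

```text
time: 11.02
tool_pos: [467.5, -177.7, 204.5]
tcp_rot: [-180.0, -0.1, 51.5]
ft_force: [-0.5, 0.7, -1.1]
finger_gap: 8.8
```

```bash
python3 -c "
from mv import *
st,s,l=report();rows(st,s-np.arange(1,17)*2.,st['tool_pos'][2],0)"
```

```text
t 11.02 pos [ 467.5 -177.7  204.5] rpy [-1.80e+02 -1.00e-01  5.15e+01] F [-0.5   0.65 -1.15] M [-0.049 -0.013 -0.002] gap 8.8
s 188.6 lat -0.03 yawerr -0.14 | Falong 0.20 Flat 0.79 Fz -1.15 Mz -0.002
jaw [-1, -1, -1, -1, -1, -1, -1, -1, -1, -1, -1, -1, -1, -1, -1, -1]
delta [[-0.0051, -0.0, -0.0], [-0.0101, 0.0002, -0.0], [-0.0151, 0.0004, -0.0], [-0.02, 0.0008, -0.0], [-0.025, 0.0012, -0.0], [-0.03, 0.0018, -0.0], [-0.0349, 0.0025, -0.0], [-0.0398, 0.0032, -0.0], [-0.0447, 0.0041, -0.0], [-0.0496, 0.005, -0.0], [-0.0545, 0.0061, -0.0], [-0.0594, 0.0072, -0.0], [-0.0642, 0.0085, -0.0], [-0.069, 0.0098, -0.0], [-0.0738, 0.0112, -0.0], [-0.0785, 0.0128, -0.0]]
roll [-0.029, -0.054, -0.08, -0.105, -0.131, -0.156, -0.181, -0.207, -0.232, -0.258, -0.283, -0.309, -0.334, -0.36, -0.385, -0.411]
```

{"api": "arm_command", "payload": {
  "jaw": [-1, -1, -1, -1, -1, -1, -1, -1, -1, -1, -1, -1, -1, -1, -1],
  "delta_pos": [
    [-0.005, 0, 0],
    [-0.01, 0.0002, 0],
    [-0.015, 0.0004, 0],
    [-0.02, 0.0008, 0],
    [-0.025, 0.0012, 0],
    [-0.03, 0.0018, 0],
    [-0.035, 0.0025, 0],
    [-0.04, 0.0032, 0],
    [-0.0447, 0.0041, 0],
    [-0.0496, 0.005, 0],
    [-0.0545, 0.0061, 0],
    [-0.0594, 0.0072, 0],
    [-0.0642, 0.0085, 0],
    [-0.069, 0.0098, 0],
    [-0.069, 0.0098, 0]
  ],
  "roll": [-0.029, -0.054, -0.08, -0.105, -0.131, -0.156, -0.181, -0.207, -0.232, -0.258, -0.283, -0.309, -0.334, -0.36, -0.36]
}}

```text
time: 12.27
tool_pos: [453.2, -202.1, 204.5]
tcp_rot: [180.0, -0.1, 67.8]
ft_force: [-0.5, -0.1, -1.2]
finger_gap: 8.8
```

```bash
python3 -c "
from mv import *
st,s,l=report();rows(st,s-np.arange(1,17)*2.,st['tool_pos'][2],0)"
```

```text
t 12.27 pos [ 453.2 -202.1  204.5] rpy [ 1.80e+02 -1.00e-01  6.78e+01] F [-0.52 -0.07 -1.2 ] M [-0.024  0.066  0.061] gap 8.8
s 160.2 lat 0.03 yawerr -0.13 | Falong -0.26 Flat 0.45 Fz -1.20 Mz 0.061
jaw [-1, -1, -1, -1, -1, -1, -1, -1, -1, -1, -1, -1, -1, -1, -1, -1]
delta [[-0.005, 0.0001, -0.0], [-0.01, 0.0003, -0.0], [-0.015, 0.0006, -0.0], [-0.0199, 0.0009, -0.0], [-0.0249, 0.0014, -0.0], [-0.0298, 0.0019, -0.0], [-0.0348, 0.0026, -0.0], [-0.0397, 0.0033, -0.0], [-0.0446, 0.0042, -0.0], [-0.0495, 0.0051, -0.0], [-0.0544, 0.0062, -0.0], [-0.0592, 0.0073, -0.0], [-0.0641, 0.0086, -0.0], [-0.0689, 0.0099, -0.0], [-0.0736, 0.0114, -0.0], [-0.0784, 0.0129, -0.0]]
roll [-0.028, -0.054, -0.079, -0.105, -0.13, -0.156, -0.181, -0.206, -0.232, -0.258, -0.283, -0.308, -0.334, -0.359, -0.385, -0.41]
```

{"api": "arm_command", "payload": {
  "jaw": [-1, -1, -1, -1, -1, -1, -1, -1, -1, -1, -1, -1, -1, -1, -1],
  "delta_pos": [
    [-0.005, 0.0001, 0],
    [-0.01, 0.0003, 0],
    [-0.015, 0.0006, 0],
    [-0.02, 0.0009, 0],
    [-0.025, 0.0014, 0],
    [-0.03, 0.0019, 0],
    [-0.0348, 0.0026, 0],
    [-0.0397, 0.0033, 0],
    [-0.0446, 0.0042, 0],
    [-0.0495, 0.0051, 0],
    [-0.0544, 0.0062, 0],
    [-0.0592, 0.0073, 0],
    [-0.0641, 0.0086, 0],
    [-0.0689, 0.0099, 0],
    [-0.0689, 0.0099, 0]
  ],
  "roll": [-0.028, -0.054, -0.079, -0.105, -0.13, -0.156, -0.181, -0.206, -0.232, -0.258, -0.283, -0.308, -0.334, -0.359, -0.359]
}}

```text
time: 13.52
tool_pos: [446.5, -229.5, 204.5]
tcp_rot: [180.0, -0.0, 84.1]
ft_force: [-0.8, -0.7, -1.5]
finger_gap: 8.8
```

```bash
python3 -c "
from mv import *
st,s,l=report();rows(st,s-np.arange(1,20)*2.,st['tool_pos'][2],0)"
```

```text
t 13.52 pos [ 446.5 -229.5  204.5] rpy [180.   -0.   84.1] F [-0.78 -0.72 -1.47] M [-0.06  -0.019  0.002] gap 8.8
s 131.8 lat -0.01 yawerr -0.15 | Falong -0.79 Flat 0.71 Fz -1.47 Mz 0.002
jaw [-1, -1, -1, -1, -1, -1, -1, -1, -1, -1, -1, -1, -1, -1, -1, -1, -1, -1, -1]
delta [[-0.005, 0.0, -0.0], [-0.01, 0.0002, -0.0], [-0.015, 0.0005, -0.0], [-0.0199, 0.0008, -0.0], [-0.0249, 0.0013, -0.0], [-0.0299, 0.0019, -0.0], [-0.0348, 0.0025, -0.0], [-0.0397, 0.0033, -0.0], [-0.0446, 0.0041, -0.0], [-0.0495, 0.0051, -0.0], [-0.0544, 0.0061, -0.0], [-0.0593, 0.0073, -0.0], [-0.0641, 0.0085, -0.0], [-0.0689, 0.0097, -0.0], [-0.0737, 0.0111, -0.0], [-0.0785, 0.0125, -0.0], [-0.0833, 0.0139, -0.0], [-0.0881, 0.0154, -0.0], [-0.0929, 0.0169, -0.0]]
roll [-0.029, -0.054, -0.08, -0.105, -0.131, -0.156, -0.182, -0.207, -0.233, -0.257, -0.28, -0.301, -0.321, -0.338, -0.353, -0.367, -0.378, -0.388, -0.396]
```

{"api": "arm_command", "payload": {
  "jaw": [-1, -1, -1, -1, -1, -1, -1, -1, -1, -1, -1, -1, -1, -1, -1, -1, -1],
  "delta_pos": [
    [-0.005, 0, 0],
    [-0.01, 0.0002, 0],
    [-0.015, 0.0005, 0],
    [-0.02, 0.0008, 0],
    [-0.025, 0.0013, 0],
    [-0.03, 0.0019, 0],
    [-0.0348, 0.0025, 0],
    [-0.0397, 0.0033, 0],
    [-0.0446, 0.0041, 0],
    [-0.0495, 0.0051, 0],
    [-0.0544, 0.0061, 0],
    [-0.0593, 0.0073, 0],
    [-0.0641, 0.0085, 0],
    [-0.0689, 0.0097, 0],
    [-0.0737, 0.0111, 0],
    [-0.0785, 0.0125, 0],
    [-0.0785, 0.0125, 0]
  ],
  "roll": [-0.029, -0.054, -0.08, -0.105, -0.131, -0.156, -0.182, -0.207, -0.233, -0.257, -0.28, -0.301, -0.321, -0.338, -0.353, -0.367, -0.37]
}}

```text
time: 14.93
tool_pos: [448.7, -261.1, 204.5]
tcp_rot: [179.9, -0.1, 100.8]
ft_force: [2.9, 2.7, -0.9]
finger_gap: 9.1
```

```bash
python3 -c "
from mv import *
st,s,l=report();rows(st,s-np.arange(1,11)*1.5,st['tool_pos'][2],0)
save('top','top5.png',(260,220,420,340),5);save('scene','scene5.png',(280,150,440,270),5)"
```

```text
t 14.93 pos [ 448.7 -261.1  204.5] rpy [ 1.799e+02 -1.000e-01  1.008e+02] F [ 2.88  2.72 -0.85] M [ 0.684 -0.557  0.019] gap 9.1
s 99.9 lat -0.55 yawerr 0.24 | Falong 2.14 Flat -3.32 Fz -0.85 Mz 0.019
jaw [-1, -1, -1, -1, -1, -1, -1, -1, -1, -1]
delta [[-0.0037, -0.0014, -0.0], [-0.0074, -0.0014, -0.0], [-0.0112, -0.0013, -0.0], [-0.0149, -0.0012, -0.0], [-0.0187, -0.0012, -0.0], [-0.0224, -0.0011, -0.0], [-0.0262, -0.001, -0.0], [-0.0299, -0.0009, -0.0], [-0.0337, -0.0008, -0.0], [-0.0374, -0.0007, -0.0]]
roll [-0.004, -0.011, -0.018, -0.024, -0.029, -0.032, -0.035, -0.036, -0.037, -0.037]
```

View pics/scene5.png

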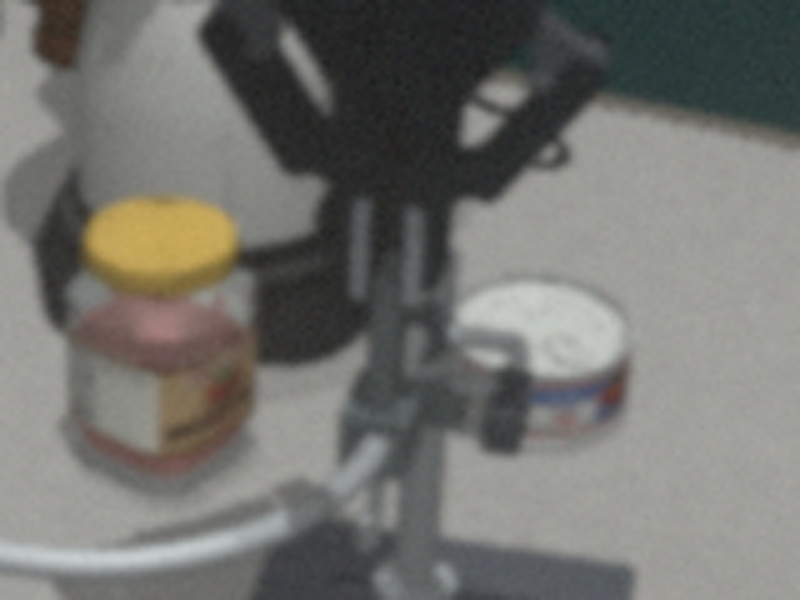

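View pics/top5.png

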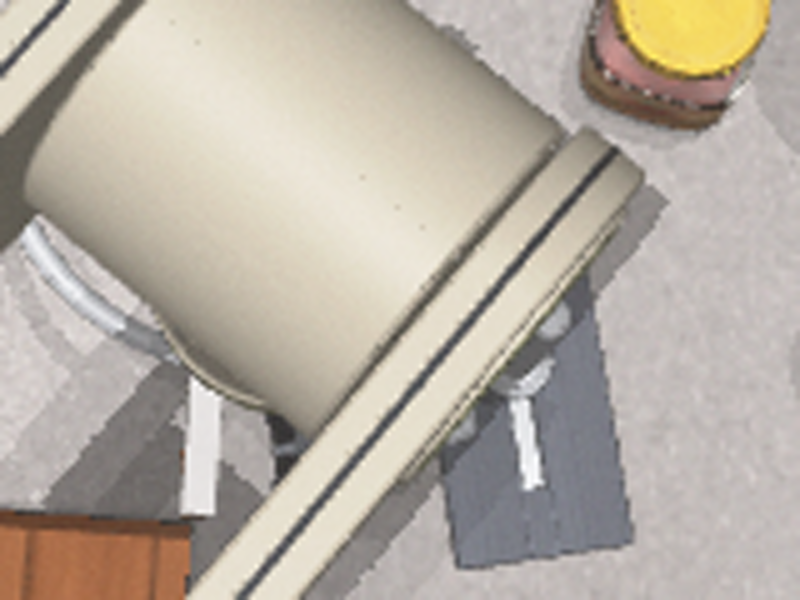

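```bash
python3 -c "
from mv import *
f=lambda q:np.array(q)/2.8+(180,170)
for nm,q in(('collarL',(470,328)),('collarR',(488,322)),('roller',(419,355)),('postcap',(531,318)),('housing',(424,393))):
  print(nm,[inst(onz('top',f(q),z)).round(1).tolist() for z in(160,168,174)])
im=cv2.imread('pics/top0.png')[260:330,310:390];cv2.imwrite('pics/c.png',cv2.resize(im,None,fx=9,fy=8,interpolation=cv2.INTER_CUBIC))
"
```

```text
collarL [[16.3, 41.2], [15.5, 41.8], [14.9, 42.2]]
collarR [[18.6, 28.2], [17.7, 28.9], [17.1, 29.4]]
roller [[3.1, 78.8], [2.4, 79.1], [1.8, 79.3]]
postcap [[17.0, -1.6], [16.1, -0.7], [15.5, -0.0]]
housing [[-23.0, 79.4], [-23.6, 79.6], [-24.0, 79.8]]
```

View pics/c.png

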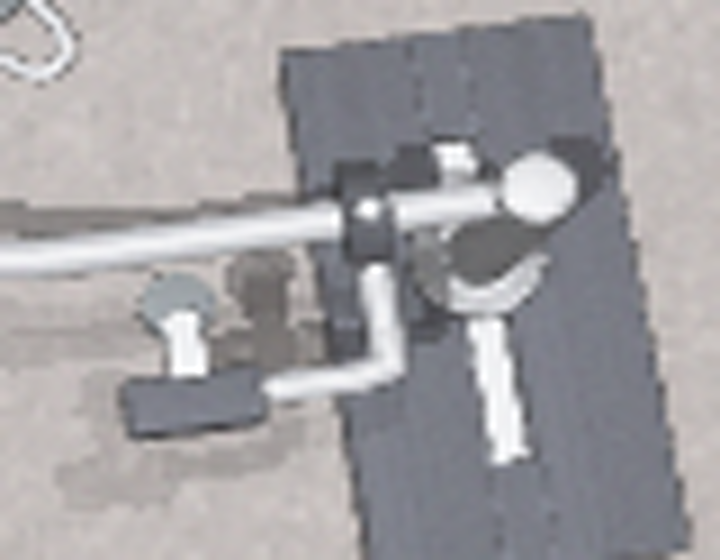

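```bash
python3 -c "
from mv import *
st,s,l=report();rows(st,s-np.arange(1,9)*1.,st['tool_pos'][2],-0.1)"
```

```text
t 15.03 pos [ 448.6 -261.1  204.5] rpy [179.9  -0.  100.7] F [ 2.07  3.15 -0.94] M [ 0.661 -0.584  0.018] gap 8.6
s 99.9 lat -0.42 yawerr 0.19 | Falong 2.72 Flat -2.61 Fz -0.94 Mz 0.018
jaw [-1, -1, -1, -1, -1, -1, -1, -1]
delta [[-0.0026, -0.0008, -0.0], [-0.0051, -0.0008, -0.0], [-0.0076, -0.0008, -0.0], [-0.0101, -0.0008, -0.0], [-0.0126, -0.0007, -0.0], [-0.0151, -0.0007, -0.0], [-0.0176, -0.0006, -0.0], [-0.0201, -0.0006, -0.0]]
roll [-0.002, -0.007, -0.013, -0.017, -0.021, -0.025, -0.028, -0.031]
```

{"api": "arm_command", "payload": {
  "jaw": [-1, -1, -1, -1, -1, -1],
  "delta_pos": [
    [0, -0.0008, 0],
    [0, -0.0008, 0],
    [-0.0025, -0.0008, 0],
    [-0.005, -0.0008, 0],
    [-0.0075, -0.0008, 0],
    [-0.0075, -0.0008, 0]
  ],
  "roll": [0, 0, -0.002, -0.006, -0.012, -0.012],
  "force": 80
}}

```text
time: 15.53
tool_pos: [448.9, -264.5, 204.4]
tcp_rot: [179.9, -0.0, 101.3]
ft_force: [3.4, 1.8, -3.4]
finger_gap: 7.3
```

```bash
python3 -c "
from mv import *
st,s,l=report();rows(st,s-np.arange(1,9)*1.,st['tool_pos'][2],-0.1)"
```

```text
t 15.53 pos [ 448.9 -264.5  204.4] rpy [179.9  -0.  101.3] F [ 3.41  1.81 -3.4 ] M [ 0.3   -0.836  0.062] gap 7.3
s 96.5 lat -0.09 yawerr -0.10 | Falong 1.11 Flat -3.70 Fz -3.40 Mz 0.062
jaw [-1, -1, -1, -1, -1, -1, -1, -1]
delta [[-0.0025, 0.0, -0.0], [-0.005, 0.0001, -0.0], [-0.0075, 0.0001, -0.0], [-0.01, 0.0001, -0.0], [-0.0125, 0.0001, -0.0], [-0.015, 0.0002, -0.0], [-0.0175, 0.0002, -0.0], [-0.02, 0.0003, -0.0]]
roll [-0.007, -0.011, -0.014, -0.017, -0.02, -0.022, -0.024, -0.025]
```

```bash
python3 -c "
from mv import *
st=r.sense();rows(st,96.5-np.arange(1,14)*2.,st['tool_pos'][2]-.3,-0.1)"
```

```text
jaw [-1, -1, -1, -1, -1, -1, -1, -1, -1, -1, -1, -1, -1]
delta [[-0.005, 0.0001, 0.0008], [-0.01, 0.0001, 0.0008], [-0.015, 0.0002, 0.0008], [-0.02, 0.0003, 0.0008], [-0.025, 0.0004, 0.0008], [-0.03, 0.0005, 0.0008], [-0.035, 0.0006, 0.0008], [-0.04, 0.0007, 0.0008], [-0.045, 0.0008, 0.0008], [-0.05, 0.0009, 0.0008], [-0.055, 0.001, 0.0008], [-0.06, 0.0011, 0.0008], [-0.065, 0.0012, 0.0008]]
roll [-0.011, -0.017, -0.022, -0.025, -0.026, -0.026, -0.026, -0.026, -0.026, -0.026, -0.026, -0.026, -0.026]
```

{"api": "arm_command", "payload": {
  "jaw": [-1, -1, -1, -1, -1, -1, -1, -1, -1],
  "delta_pos": [
    [-0.004, 0.0001, 0.0008],
    [-0.008, 0.0001, 0.0008],
    [-0.012, 0.0002, 0.0008],
    [-0.016, 0.0003, 0.0008],
    [-0.02, 0.0003, 0.0008],
    [-0.024, 0.0004, 0.0008],
    [-0.028, 0.0005, 0.0008],
    [-0.032, 0.0006, 0.0008],
    [-0.032, 0.0006, 0.0008]
  ],
  "roll": [-0.01, -0.015, -0.02, -0.022, -0.025, -0.026, -0.026, -0.026, -0.026]
}}

```text
time: 16.28
tool_pos: [451.7, -277.4, 204.2]
tcp_rot: [179.9, 0.0, 102.4]
ft_force: [3.5, 1.0, -1.3]
finger_gap: 7.6
```

```bash
python3 -c "
from mv import *
st,s,l=report();rows(st,s-np.arange(1,11)*1.5,st['tool_pos'][2],l)"
```

```text
t 16.28 pos [ 451.7 -277.4  204.2] rpy [179.9   0.  102.4] F [ 3.54  0.95 -1.31] M [ 0.109 -0.838  0.004] gap 7.6
s 83.3 lat -0.15 yawerr 0.01 | Falong 0.17 Flat -3.66 Fz -1.31 Mz 0.004
jaw [-1, -1, -1, -1, -1, -1, -1, -1, -1, -1]
delta [[-0.0038, -0.0, -0.0], [-0.0076, -0.0, -0.0], [-0.0113, -0.0, -0.0], [-0.0151, -0.0, -0.0], [-0.0188, -0.0, -0.0], [-0.0226, -0.0, -0.0], [-0.0263, -0.0, -0.0], [-0.0301, -0.0, -0.0], [-0.0338, -0.0, -0.0], [-0.0376, -0.0, -0.0]]
roll [0.0, 0.0, 0.0, 0.0, 0.0, 0.0, 0.0, 0.0, 0.0, 0.0]
```

{"api": "arm_command", "payload": {
  "jaw": [-1, -1, -1, -1, -1, -1, -1, -1, -1, -1, -1],
  "delta_pos": [
    [-0.004, 0, 0],
    [-0.008, 0, 0],
    [-0.012, 0, 0],
    [-0.016, 0, 0],
    [-0.02, 0, 0],
    [-0.024, 0, 0],
    [-0.028, 0, 0],
    [-0.032, 0, 0],
    [-0.036, 0, 0],
    [-0.04, 0, 0],
    [-0.04, 0, 0]
  ],
  "roll": [0, 0, 0, 0, 0, 0, 0, 0, 0, 0, 0]
}}

```text
time: 17.2
tool_pos: [455.2, -293.4, 204.2]
tcp_rot: [179.9, 0.0, 102.4]
ft_force: [3.9, 0.6, -2.0]
finger_gap: 7.1
```

```bash
python3 -c "
from mv import *
st,s,l=report()"
```

```text
t 17.2 pos [ 455.2 -293.4  204.2] rpy [179.9   0.  102.4] F [ 3.89  0.59 -2.  ] M [ 0.168 -0.848 -0.099] gap 7.1
s 66.9 lat -0.11 yawerr -0.01 | Falong -0.26 Flat -3.92 Fz -2.00 Mz -0.099
```

Now 1 mm and smaller steps to feel for the collar.

{"api": "arm_command", "payload": {
  "jaw": [-1, -1, -1, -1, -1, -1, -1],
  "delta_pos": [
    [-0.0025, 0, 0],
    [-0.005, 0, 0],
    [-0.0075, 0, 0],
    [-0.01, 0, 0],
    [-0.0125, 0, 0],
    [-0.015, 0, 0],
    [-0.015, 0, 0]
  ],
  "roll": [0, 0, 0, 0, 0, 0, 0]
}}

```text
time: 17.78
tool_pos: [456.2, -299.6, 204.2]
tcp_rot: [179.9, 0.0, 102.4]
ft_force: [1.9, -2.4, -0.9]
finger_gap: 7.5
```

```bash
python3 -c "
from mv import *
st,s,l=report()"
```

```text
t 17.78 pos [ 456.2 -299.6  204.2] rpy [179.9   0.  102.4] F [ 1.87 -2.44 -0.95] M [-0.474 -0.38   0.019] gap 7.5
s 60.6 lat 0.26 yawerr -0.03 | Falong -2.79 Flat -1.30 Fz -0.95 Mz 0.019
```

{"api": "arm_command", "payload": {
  "jaw": [-1, -1, -1, -1, -1, -1],
  "delta_pos": [
    [-0.0013, 0, 0],
    [-0.0025, 0, 0],
    [-0.0038, 0, 0],
    [-0.005, 0, 0],
    [-0.006, 0, 0],
    [-0.006, 0, 0]
  ],
  "roll": [0, 0, 0, 0, 0, 0]
}}

```text
time: 18.28
tool_pos: [456.5, -301.8, 204.0]
tcp_rot: [180.0, -0.0, 102.4]
ft_force: [0.6, -0.1, -1.6]
finger_gap: 7.4
```

```bash
python3 -c "
from mv import *
st,s,l=report()"
```

```text
t 18.28 pos [ 456.5 -301.8  204. ] rpy [180.   -0.  102.4] F [ 0.6  -0.1  -1.55] M [-0.013  0.012  0.01 ] gap 7.4
s 58.5 lat 0.45 yawerr -0.03 | Falong -0.23 Flat -0.56 Fz -1.55 Mz 0.010
```

{"api": "arm_command", "payload": {
  "jaw": [-1, -1, -1, -1],
  "delta_pos": [
    [-0.001, 0.0005, 0],
    [-0.002, 0.0008, 0],
    [-0.003, 0.0008, 0],
    [-0.003, 0.0008, 0]
  ],
  "roll": [0, 0, 0, 0]
}}

```text
time: 18.62
tool_pos: [456.9, -302.3, 203.8]
tcp_rot: [-180.0, -0.1, 102.4]
ft_force: [-1.7, 3.7, 0.8]
finger_gap: 7.0
```

```bash
python3 -c "
from mv import *
st,s,l=report()"
```

```text
t 18.62 pos [ 456.9 -302.3  203.8] rpy [-1.800e+02 -1.000e-01  1.024e+02] F [-1.68  3.73  0.81] M [ 0.745  0.341 -0.047] gap 7.0
s 57.9 lat 0.20 yawerr -0.01 | Falong 4.00 Flat 0.83 Fz 0.81 Mz -0.047
```

{"api": "arm_command", "payload": {
  "jaw": [-1, -1, -1, -1],
  "delta_pos": [
    [0.0008, 0, 0.001],
    [0.001, 0, 0.0015],
    [0.001, 0, 0.0015],
    [0.001, 0, 0.0015]
  ],
  "roll": [0, 0, 0, 0],
  "force": 20
}}

```text
time: 18.95
tool_pos: [456.8, -301.9, 203.2]
tcp_rot: [180.0, -0.1, 102.4]
ft_force: [-0.2, 3.0, -0.6]
finger_gap: 7.4
```

```bash
python3 -c "
from mv import *
st,s,l=report();save('scene','scene6.png',(280,150,440,270),5)"
```

```text
t 18.95 pos [ 456.8 -301.9  203.2] rpy [ 1.800e+02 -1.000e-01  1.024e+02] F [-0.22  2.95 -0.64] M [0.367 0.037 0.05 ] gap 7.4
s 58.2 lat 0.14 yawerr -0.01 | Falong 2.93 Flat -0.43 Fz -0.64 Mz 0.050
```

View pics/scene6.png

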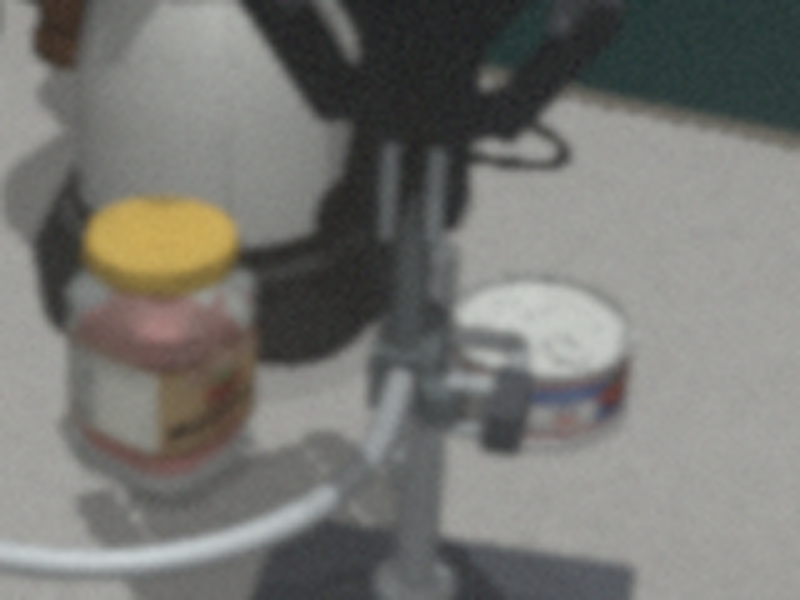

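{"api": "arm_command", "payload": {
  "jaw": [-0.9, -0.7, -0.5, -0.2, 0, 0.3, 0.3, 0.3, 0.3, 0.3],
  "delta_pos": [
    [0.0005, 0, 0],
    [0.0005, 0, 0],
    [0.0005, 0, 0],
    [0.0005, 0, 0],
    [0.0005, 0, 0],
    [0.0005, 0, 0],
    [0.0005, 0, 0],
    [0.0005, 0, -0.05],
    [0.0005, 0, -0.12],
    [0.0005, 0, -0.2]
  ],
  "roll": [0, 0, 0, 0, 0, 0, 0, 0, 0, 0]
}}

```text
time: 19.83
tool_pos: [455.9, -301.2, 282.2]
tcp_rot: [-179.9, -0.3, 102.4]
ft_force: [1.0, -0.2, -0.1]
finger_gap: 55.7
```

{"api": "arm_command", "payload": {
  "jaw": [0.3, 0.3, 0.3, 0.3, 0.3, 0.3, 0.3, 0.3, 0.3, 0.3],
  "delta_pos": [
    [0, 0, -0.05],
    [0.1, 0, -0.1],
    [0.2, 0, -0.1],
    [0.3, 0, -0.1],
    [0.4, 0, -0.1],
    [0.5, 0, -0.1],
    [0.5, 0, -0.1],
    [0.5, 0, -0.1],
    [0.5, 0, -0.1],
    [0.5, 0, -0.1]
  ],
  "roll": [0, 0, 0, 0, 0, 0, 0, 0, 0, 0]
}}

```text
time: 20.67
tool_pos: [413.1, -106.9, 323.0]
tcp_rot: [-179.9, -0.2, 102.4]
ft_force: [-0.1, -0.9, -0.3]
finger_gap: 55.3
```

```bash
python3 -c "
from mv import *
state();save('scene','scene7.png',(280,150,440,270),5);save('top','top7.png',(280,230,440,350),5)"
```

```text
t 20.67 pos [ 413.1 -106.9  323. ] rpy [-179.9   -0.2  102.4] F [-0.06 -0.91 -0.26] M [0.016 0.067 0.025] gap 55.3
```

View pics/scene7.png

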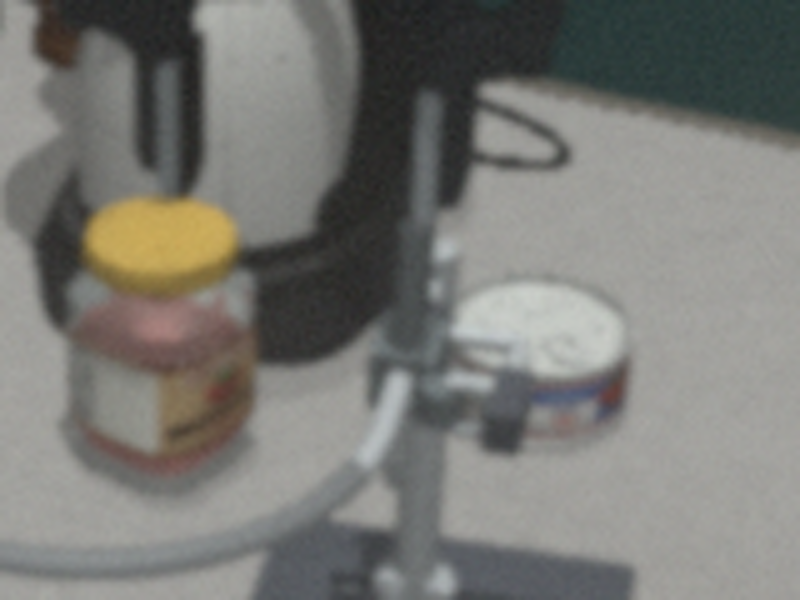

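View pics/top7.png

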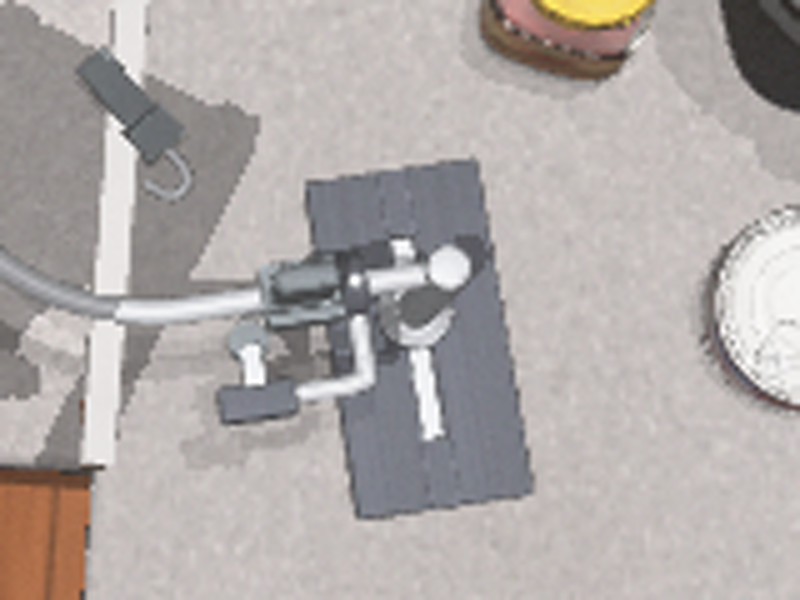

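```bash
python3 -c "
from mv import *
state();print(r.hand_in())"
```

```text
t 20.77 pos [ 413.  -107.   322.8] rpy [-179.8   -0.3  102.3] F [ 0.04  0.51 -0.01] M [-0.02  -0.038  0.028] gap 55.7
the job is handed in; nothing more can be done
None
```

The slider is home against the collar, with the roller dropped in behind it and the hook released. I handed the job in at 20.8 s; no verdict was reported.

- **Slide:** I gripped the tab and lifted about 1.5 mm to take the slider's weight off the rod. I then slid it round the bend, turning it with the rod, in steps of about 2 mm. The wrist felt about 1 to 1.5 N there, with almost no moment about the upright.
- **Roller and collar:** I met the roller at about y = 100 mm and pushed past it, with up to about 4 N sideways from its spring. The forces then vanished as it dropped in. I felt the collar at about 4 N, at about y = 58 mm.
- **Last checks:**
  - In the final pictures the block sits against the collar and the tab looks upright.
  - The roller is as far from its housing as at the start, so it looks to be at rest.
  - The jam jar and the tin look untouched. The spice jar was outside the last crops.
  - The robot is clear and the wrist force is near zero.
- **Disagreements:**
  - The gripper read 7 to 9 mm on the 10 mm tab.
  - My 58 mm for home is 1 mm beyond the 57 mm maximum in the description. That is within the camera's 2 mm calibration, and the limit is 61.5 mm.

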